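# Hold the screw collar on the spindle's flat

### The job

Get the lapping machine's spindle ready for its collar to be clamped: grip the upright spindle, feel for its flat so that a finger bears on it, and by that grip turn the spindle until the flat squarely faces the gap in the guard ring. Then fetch the collar with the thumb screw, lower it over the spindle with the screw pointing straight at the flat, and finish while still holding it in the fingers, level and about half-way up the flat, clear of the round shoulder below. Leave the other things on the bench where they are.

Things in the scene. Friction and masses are not known exactly. Their poses are not given: they have to be found in the camera images.
- lapper: Fixed lapping machine: round grey base 180 mm across, 50 mm high; origin at the centre of its underside on the bench, z up. On its deck a steel guard ring of 78 mm radius, top 66 mm above the bench, has one gap about 32 mm wide, towards the machine's own -x; a black knob on the base is opposite. The upright steel spindle stands in the middle.
- spindle (a joint): Angle of the spindle about its upright axis (rad). 0: the flat squarely faces the gap in the guard ring; positive: turned counter-clockwise from there, seen from above. Starts at 0.7 to 1.9, turns both ways as far as +-3.1 with a little friction (0.06 N m) and stays where left.
- spindle_axis (a point): Point on the spindle's axis half-way up the flat, 110 mm above the bench; turns with the spindle. The steel spindle is 20 mm in diameter: round from 50 to 85 mm above the bench (the shoulder is the top of this), then with one flat, open at the top, from 85 to 135 mm, where it ends.
- spindle_flat (a point): Flat on the spindle (flat_face): plane face 16 mm wide, 50 mm tall, 6 mm from the axis; origin at its middle, 110 mm above the bench; its own -x points squarely out of it, z up. From flat to the round side opposite is 16 mm (elsewhere 20 mm across); the middle of that lies 2 mm off the axis, away from the flat. Squeezed on the flat, the spindle swings parallel to the fingers.
- collar_center (a point): Centre (half-way up) of the loose collar to be held: aluminium ring, outer 44 mm, 26 mm high, bore 24 mm, about 0.1 kg, flat on the bench (z = its axis). A dark thumb screw sticks out along its own -x at half height to 44 mm from the centre; inside, the 5 mm wide tip reaches to 7.5 mm from the centre, so it passes down the spindle only with the screw over the flat.
- collar_screw (a point): Centre of the collar's thumb-screw head (16 mm across), 39 mm from the collar's centre along the collar's own -x axis. No other ring has a screw.
- spacer_center (a point): Centre of a plain aluminium spacer ring, 44 mm in diameter, 18 mm high, without a screw: not needed, leave alone.
- flange_center (a point): Centre of an aluminium flange hub, foot 56 mm in diameter, stem 28 mm, 30 mm high: not needed, leave alone.
- jar_center (a point): Centre of a small glass jar, 54 mm in diameter, 65 mm high: leave alone.
- bur_stand_center (a point): Centre of the stepped round stand full of burs, 120 mm in diameter, burs up to about 90 mm high: leave alone.
- tray_center (a point): Centre of a shallow white tray, 130 x 90 x 22 mm: leave alone.
Not all that is in view belongs to the job. Leave any orange look-alike of the part that bears collar_center alone.

How it is judged (in metres and radians):
On the way, in this order (a step that is already met when the one before it is completed fails the run):
1. the fingers grip the spindle with one of them bearing on the flat (contact force between the fingers and flat_face above 1.5 N), for 0.2 s.
2. gripped on the flat, the spindle is turned until the flat faces the gap (within 0.2 rad) (contact force between the fingers and flat_face above 1.5 N and value of joint spindle between -0.2 and 0.2 rad), for 0.2 s.
At the end, for the whole second after the job is handed in: Flat faces the gap within 0.3 rad; collar gripped (over 1.5 N) and still around the spindle: axes within 4 mm, tilt under 0.12 rad, centre within 10 mm of mid-height of the flat (clear of the shoulder), screw head over the flat within 12 mm sideways (value of joint spindle between -0.3 and 0.3 rad and horizontal distance between collar_center and spindle_axis below 0.004 m and z of collar_center in the frame of spindle_flat between -0.01 and 0.01 m and angle between collar_center's own z axis and vertical below 0.12 rad and x of collar_screw in the frame of spindle_flat below -0.02 m and y of collar_screw in the frame of spindle_flat between -0.012 and 0.012 m and contact force between the fingers and collar above 1.5 N and linear speed of collar below 0.02 m/s); the arm keeps its last pose, push and grip.
It fails at once if the spacer is disturbed (moved more than 25 mm) (distance of spacer_center from where it was at the start of the episode above 0.025 m).
It fails at once if the flange is disturbed (moved more than 25 mm) (distance of flange_center from where it was at the start of the episode above 0.025 m).
It fails at once if the jar is disturbed (moved more than 25 mm) (distance of jar_center from where it was at the start of the episode above 0.025 m).
It fails at once if the bur stand is disturbed (moved more than 25 mm) (distance of bur_stand_center from where it was at the start of the episode above 0.025 m).
It fails at once if the tray is disturbed (moved more than 25 mm) (distance of tray_center from where it was at the start of the episode above 0.025 m).
It also fails if it takes over 58 s, if anything falls off the work surface, if the arm or the gripper's body presses on something with over 40 N, if the wrist force passes 120 N, or if a joint passes its speed limit or range.

### The arm

A 6-joint arm with a two-finger parallel gripper is mounted at the origin on the work surface. World frame = base frame: x ahead of the robot, y to its left, z up, the work surface at z = 0. Lengths are in mm, angles in rad, forces in N, time in s.
With the tool pointing down it reaches from about 325 to 775 mm from the base axis. Payload 9.3 kg.
Tool frame: the origin (TCP) lies on the centre line of the jaws, within the pads' length; the fingertips stand 25 mm ahead of it and the grasp point (between the pads) lies 6 mm ahead of it; z points along the fingers, y is the line along which they close (so a half turn about z gives the same grasp; the last joint's range is limited). The gripper opens to 85 mm and grips with 20 to 120 N. Pads are 22 mm wide; open, the fingers measure 114 mm over their backs; the gripper's body (76 mm by 85 mm) begins 54 mm behind the grasp point. The pads swing forward as they close: fully open they stand 13 mm farther back than shut.
Start: joints at [-1.482, 0.259, 0.021, 1.334, 0, 1.418], TCP at [131.691, -533.998, 256.279] pointing down, gripper open.
Joint ranges: [-3.04, 3.04], [-0.91, 1.82], [-1.04, 1.36], [-1.92, 1.95], [-1.52, 1.45], [-3.14, 3.14]. Speed limits (rad/s): [2.22, 2.22, 2.79, 3.14, 3.14, 3.14].

### API

Orientations are given as a unit quaternion [x, y, z, w].
In Python, from cell import manip, effector, planner, eyes, order, read_t, read_joint_positions, read_dq, read_tau, read_ee_pos, read_tcp_rot, read_force, read_wrist_torque, read_width, read_grasp_force gives the robot as it stands. The module is installed in compiled form; this text tells all that it offers. Calls block until the motion is done:
- manip.move_ptp(position, orientation): joint-space move of the TCP to a pose.
- manip.servo_line(position, rotation=None, feed=150, f_stop=None): straight line of the TCP; rotation=None keeps the orientation; feed is the mean speed in mm/s. With f_stop (N) it stops when the force on the tool has changed by that much, and returns True; else False.
- manip.movej(angles): joint-space move.
- effector.move_gripper(opening, grasp_force=None): finger opening in mm; grasp_force is the grip in N (None keeps the last); returns when the fingers have stopped.
- manip.hold(seconds).
- planner.inverse_kinematics(position, orientation): joint angles nearest the present ones, or None.
- eyes.camera(name): name is "scene" or "side" or "wrist"; returns (picture, depth): 384x512x3 uint8, red, green, blue; 384x512 float32, mm along the optical axis (not along the pixel's ray), 0 where there is no reading.
- eyes.camera_model(name): a dict with "camera_matrix" (3x3 intrinsics, pixels), "rvec" (rotation vector, rad) and "tvec" (3), from world to camera coordinates, as OpenCV has them; the wrist camera has in their place "tool_from_camera" (4x4, takes a point from camera to tool coordinates, whose origin is the TCP and whose axes are the flange's). Camera axes: x right, y down, z forward; pixel columns grow to the right and rows downward; lengths in mm; the calibration is good to about 2 mm. The wrist camera is an equidistant fisheye: a pixel r from the principal point sees the ray r / f radians off the axis. A picture is of the moment at which its call begins: read the wrist's pose just before it. camera_model takes no time and is no camera call.
A pose or a line that the arm cannot do raises manip.Unreachable and nothing moves.
- order.hand_in(): hands the job in; it is judged then, once.
Readings, each from a call of its own:
- read_t(): time.
- read_joint_positions(): joint angles.
- read_dq(): joint speeds.
- read_tau(): joint torques, N m.
- read_ee_pos(): TCP position.
- read_tcp_rot(): TCP orientation.
- read_force(): force on the tool from outside, world axes, zero at the start.
- read_wrist_torque(): the same for the moment, N m.
- read_width(): finger opening in mm.
- read_grasp_force(): force on a finger pad.
Only numpy, scipy, OpenCV 4.12 (cv2) and the standard library are available. Lean on these libraries where they do the work, as an engineer would, in place of code of your own. Each camera call takes 0.05 s, during which the arm holds its last target. There are 200 camera calls.

## Working session

There is one attempt and no reset: what is moved stays moved. The work goes in short steps, each a Python script; the robot and the scene stay as the last script left them, time stands still between calls to the robot, and variables do not carry over. Pictures are saved under pics/ and viewed, at most 10 in all, crops included, and the job is handed in when it is done.

```bash
mkdir -p pics
python3 - <<'E'
from cell import *
import cv2, numpy as np
for n in ("scene","side"):
    p,d=eyes.camera(n); cv2.imwrite(f"pics/{n}0.png",p[...,::-1]); np.savez(f"{n}0.npz",p=p,d=d)
    print(n,eyes.camera_model(n), (d>0).mean())
p,d=eyes.camera("wrist");np.savez("wrist0.npz",p=p,d=d)
print(eyes.camera_model("wrist"),read_t(),read_tcp_rot())
a=cv2.imread("pics/scene0.png");b=cv2.imread("pics/side0.png")
cv2.imwrite("pics/s0.png",cv2.resize(a,(800,600)));cv2.imwrite("pics/d0.png",cv2.resize(b,(800,600)))
E
```

```text
scene {'camera_matrix': array([[359.70424828,   0.        , 260.2052423 ],
       [  0.        , 359.70424828, 192.14982382],
       [  0.        ,   0.        ,   1.        ]]), 'rvec': array([ 1.38836939,  2.18456658, -0.86695087]), 'tvec': array([ 264.28107222, -314.70584419, 1454.53531161])} 0.9956868489583334
side {'camera_matrix': array([[426.73698324,   0.        , 251.29456293],
       [  0.        , 426.73698324, 193.16603572],
       [  0.        ,   0.        ,   1.        ]]), 'rvec': array([ 0.21990627, -2.89514895,  1.10614601]), 'tvec': array([ 557.3887557 ,  139.11365062, 1119.43661623])} 0.9960581461588541
{'camera_matrix': array([[297.31863964,   0.        , 255.44899867],
       [  0.        , 297.31863964, 189.99755567],
       [  0.        ,   0.        ,   1.        ]]), 'tool_from_camera': array([[ 5.45806283e-05, -9.53303016e-01, -3.02015491e-01,
         7.71141491e+01],
       [ 9.99999918e-01,  1.72887858e-04, -3.64994169e-04,
        -1.59469519e+00],
       [ 4.00164853e-04, -3.02015446e-01,  9.53302948e-01,
        -1.16396429e+02],
       [ 0.00000000e+00,  0.00000000e+00,  0.00000000e+00,
         1.00000000e+00]])} 0.15 [ 9.92698960e-01  1.20617218e-01  1.19576507e-05 -5.10895222e-04]
```

View pics/s0.png

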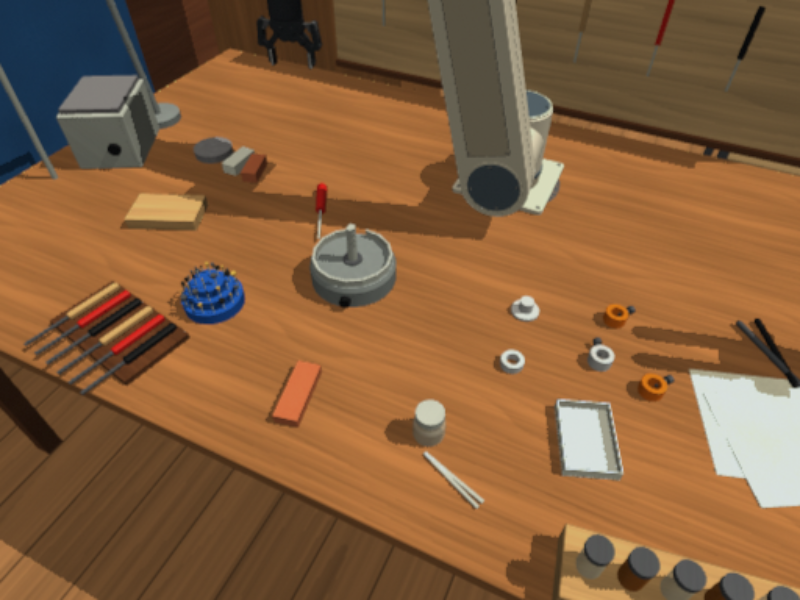

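View pics/d0.png

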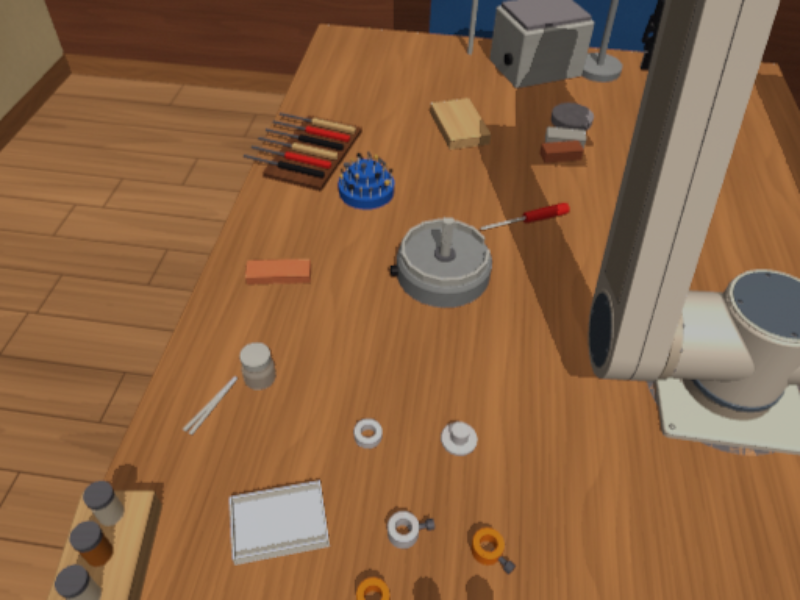

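Scene view: lapper at (352,262) with spindle top (350,228) and knob (344,301); silver collar at (601,357) with screw at (597,343), orange look-alikes at (617,315) and (654,385). Side view: spindle top (447,222), knob (394,271), collar (403,528), screw (429,524).

```bash
cat > h.py <<'E'
import numpy as np, cv2
from scipy.spatial.transform import Rotation as R
from cell import *
def cloud(n,p,d,pose=None):
    m=eyes.camera_model(n);K=m["camera_matrix"];v,u=np.mgrid[:384,:512]
    if n!="wrist":
        c=np.stack([(u-K[0,2])/K[0,0]*d,(v-K[1,2])/K[1,1]*d,d],-1)
        return (c-m["tvec"])@cv2.Rodrigues(m["rvec"])[0]
    x,y=(u-K[0,2])/K[0,0],(v-K[1,2])/K[1,1];r=np.hypot(x,y)+1e-9
    t=np.tan(r)/r;c=np.stack([x*t*d,y*t*d,d],-1);T=m["tool_from_camera"]
    return (c@T[:3,:3].T+T[:3,3])@R.from_quat(pose[1]).as_matrix().T+pose[0]
def wray(u,v,pose,z):   # wrist pixel onto plane z
    m=eyes.camera_model("wrist");K=m["camera_matrix"];x,y=(u-K[0,2])/K[0,0],(v-K[1,2])/K[1,1]
    r=np.hypot(x,y)+1e-9;c=np.array([x*np.sin(r)/r,y*np.sin(r)/r,np.cos(r)]);T=m["tool_from_camera"]
    A=R.from_quat(pose[1]).as_matrix();o=A@T[:3,3]+pose[0];w=A@T[:3,:3]@c
    return o+w*(z-o[2])/w[2]
def down(psi): # tool z down, tool y axis at world heading psi
    y=np.array([np.cos(psi),np.sin(psi),0]);z=np.array([0,0,-1.]);x=np.cross(y,z)
    return R.from_matrix(np.stack([x,y,z],1)).as_quat()
def look():
    pose=(np.array(read_ee_pos()),np.array(read_tcp_rot()));p,d=eyes.camera("wrist");return p,d,pose
def circ(xy):
    A=np.c_[2*xy,np.ones(len(xy))];s=np.linalg.lstsq(A,(xy**2).sum(1),rcond=None)[0]
    return s[:2],np.sqrt(s[2]+s[:2]@s[:2])
E
python3 - <<'E'
from h import *
S=1.5625
pts={"scene":dict(sp=(350,228),knob=(344,301),col=(601,357),scr=(597,343)),"side":dict(sp=(447,222),knob=(394,271),col=(403,528),scr=(429,524))}
for n in pts:
    f=np.load(n+"0.npz");p,d=f["p"],f["d"];W=cloud(n,p,d)
    print(n)
    for k,(a,b) in pts[n].items(): print(k,W[int(b/S),int(a/S)].round(1))
    sp=W[int(pts[n]["sp"][1]/S),int(pts[n]["sp"][0]/S)]
    near=np.hypot(*(W[...,:2]-sp[:2]).transpose(2,0,1))
    q=W[(near<30)&(W[...,2]>90)];print("spindle",len(q),q.mean(0).round(1),q.max(0).round(1),q.min(0).round(1))
    q=W[(near<120)&(W[...,2]>60)&(W[...,2]<72)&(near>60)];print("ring",circ(q[:,:2]),q[:,2].max())
    u=cv2.cvtColor(p,cv2.COLOR_RGB2HSV)
    c=W[int(pts[n]["scr"][1]/S),int(pts[n]["scr"][0]/S)]
    m=(np.hypot(*(W[...,:2]-c[:2]).transpose(2,0,1))<75)&(u[...,1]<80)
    q=W[m&(W[...,2]>22)&(W[...,2]<32)];print("collar",len(q),circ(q[:,:2]),q.mean(0),q[:,2].max())
E
```

```text
scene
sp [ 491.6 -187.1  133.8]
knob [ 588.7 -154.8   31.8]
col [487.1 333.2   3.2]
scr [467.9 320.   16.5]
spindle 84 [ 498.5 -182.5  117.1] [ 506.6 -174.6  136.1] [ 483.8 -193.    90.7]
ring (array([ 494.74397911, -185.37950679]), np.float64(78.51976661185964)) 69.21104480015904
collar 117 (array([500.13532245, 333.54534354]), np.float64(18.05894457517999)) [502.02821636 333.84325596  25.51315141] 28.49522482389744
side
sp [ 495.  -178.5  134.7]
knob [ 583.3 -147.2   29.5]
col [ 5.031e+02  3.256e+02 -1.000e-01]
scr [466.6 324.   19.8]
spindle 105 [ 493.  -178.3  117.6] [ 503.3 -171.5  136.4] [ 483.6 -190.    90.2]
ring (array([ 493.35770451, -183.34125568]), np.float64(78.540512238833)) 69.96772410992979
collar 228 (array([498.12733577, 335.50431791]), np.float64(18.362512516443093)) [499.72232936 336.69965198  25.38777379] 31.313884112547886
```

Run:
```python
from h import *
manip.move_ptp([494,-184,230],down(-0.2))
p,d,pose=look();np.savez("w1.npz",p=p,d=d,a=pose[0],q=pose[1])
print(read_t(),read_joint_positions(),pose)
W=cloud("wrist",p,d,pose)
q=W[(abs(W[...,2]-135)<4)&(np.hypot(W[...,0]-494,W[...,1]+184)<25)];print("top",len(q),q.mean(0),circ(q[:,:2]))
q=W[(abs(W[...,2]-66)<3)&(abs(np.hypot(W[...,0]-494,W[...,1]+184)-78)<12)]
c,r=circ(q[:,:2]);print("ring",c,r,q[:,2].mean())
# gap bearing
th=np.degrees(np.arctan2(q[:,1]-c[1],q[:,0]-c[0]))%360
h=np.histogram(th,72,(0,360))[0];print(h)
ys,xs=np.where((abs(W[...,2]-135)<4)&(np.hypot(W[...,0]-494,W[...,1]+184)<25))
x0,y0=int(xs.mean()),int(ys.mean());print(x0,y0)
b=cv2.resize(p[max(0,y0-30):y0+30,x0-40:x0+40],(400,300),interpolation=cv2.INTER_CUBIC)
a=cv2.resize(p,(400,300));cv2.imwrite("pics/w1.png",np.hstack([a,b])[...,::-1])
```

```text
2.0333 [-5.17509547e-01  2.28981279e-01 -8.59387832e-02  1.25576086e+00
 -1.83904670e-04  1.25506660e+00] (array([ 493.8215535 , -184.7918295 ,  229.99920134]), array([ 7.74635406e-01,  6.32408079e-01, -6.88432399e-05,  7.10097132e-05]))
top 464 [ 491.95250744 -183.64531497  133.52254604] (array([ 491.94171528, -183.97858968]), np.float64(6.852739940111469))
ring [ 491.75821135 -185.61033824] 78.44124805411292 64.73643822536363
[36 39 36 40 40 41 36 34 36 42 40 40 41 38 34 35 38 36 39 42 41 40 38 34
 33 41 38 37 41 37 37 33 38 41 35 31 30  8  0  0  0  1 35 33 33 31 29 31
 34 32 33 25 30 32 31 31 30 31 30 33 32 34 34 33 33 29 28 29 32 37 38 37]
253 203
```

View pics/w1.png

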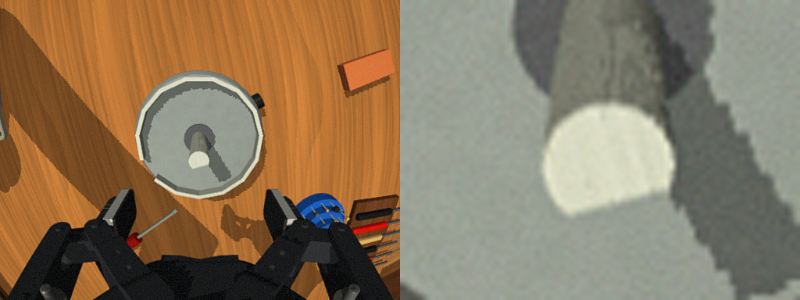

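Wrist view: spindle top is a bright D near full-picture (253,203), its flat edge facing down-right from about (246.6,216) to (267,211); ring gap at lower left, bearing ≈198°.

Run:
```python
from h import *
f=np.load("w1.npz");pose=(f["a"],f["q"])
a=wray(246.6,216,pose,135);b=wray(267,211,pose,135);m=(a+b)/2
print(a,b,np.linalg.norm(a-b))
t=b-a;n=np.array([-t[1],t[0]]);
# bright mask contour fit
p=f["p"];g=(p.min(2)>185).astype(np.uint8);l,lab,st,ce=cv2.connectedComponentsWithStats(g)
i=lab[203,253];print(st[i]);c=cv2.findContours((lab==i).astype(np.uint8),0,cv2.CHAIN_APPROX_NONE)[0][0][:,0]
P=np.array([wray(u,v,pose,135)[:2] for u,v in c]);
th=np.radians(np.arange(0,360,3));s=[(P@[np.cos(x),np.sin(x)]).max() for x in th]
w=np.array(s)+np.roll(s,60);k=w.argmin();print("min width",w.min(),w.max(),np.degrees(th[k]))
C=[((P@[1,0]).max()+(P@[1,0]).min())/2,((P@[0,1]).max()+(P@[0,1]).min())/2];print(C)
# round-side circle & flat normal
M=P.mean(0);
for n in (n/np.linalg.norm(n),-n/np.linalg.norm(n)):
    h=np.degrees(np.arctan2(n[1],n[0]))%360
    R_=P[P@n<(m[:2]@n)-3.5]; print("normal",h,"line offset",m[:2]@n,"circ",circ(R_) , "dist", m[:2]@n-circ(R_)[0]@n)
psi0=np.arctan2(n[1],n[0])
```

```text
[ 484.4504754  -192.30759945  135.        ] [ 500.60114764 -191.38159701  135.        ] 16.177196735017173
[242 194  25  21 388]
min width 14.672397774151023 19.1619981804007 93.0
[np.float64(491.81589387223437), np.float64(-183.58570698667677)]
normal 93.28147383754023 line offset -219.72282261926344 circ (array([0., 0.]), np.float64(0.0)) dist -219.72282261926344
normal 273.28147383754026 line offset 219.72282261926344 circ (array([ 491.82488289, -185.48011655]), np.float64(9.221531195054377)) dist 6.39416834068885
```

Run:
```python
from h import *
ax=np.array([491.8,-185.6]);n=np.radians(273.28);c=ax-2*np.array([np.cos(n),np.sin(n)])
q=down(n-np.pi)
effector.move_gripper(50,30)
manip.move_ptp([*c,200],q)
print(manip.servo_line([*c,118],feed=80,f_stop=8),read_ee_pos(),read_force(),read_t())
effector.move_gripper(0,30)
manip.hold(.3)
print(read_width(),read_grasp_force(),read_force(),read_wrist_torque(),read_ee_pos(),read_joint_positions(),read_t())
```

```text
False [ 491.94228146 -183.77467371  118.46839865] [ 0.00082544 -0.24280004 -0.02054617] 5.2583
15.427889061390308 33.0641476996243 [-2.06241621 -8.14149636  1.19967567] [-1.24892836  0.26252187  0.07817006] [ 491.89792772 -185.27342929  118.56490175] [-0.51857695  0.29603778 -0.2925351   0.98008602 -0.00262546 -0.5746551 ] 5.9583
```

Run:
```python
from h import *
q=down(np.radians(93.28))
for y in (-185.2,-185.7):
    manip.servo_line([491.8,y,118],q,feed=20);manip.hold(.3)
    print(read_width(),read_grasp_force(),read_force().round(2),read_wrist_torque().round(2),read_ee_pos(),np.degrees(R.from_quat(read_tcp_rot()).as_euler('xyz')),read_t())
```

```text
15.392971875361004 32.077654246240854 [-1.56 -1.36  5.26] [0.13 0.36 0.07] [ 491.88144349 -185.34533918  118.52135721] [-1.79966305e+02  2.97144236e-02 -1.76719944e+02] 6.5083
15.810309895743158 31.664297813549638 [-1.88  1.93  6.59] [ 0.5   0.32 -0.03] [ 491.8738304  -185.40772735  118.53787438] [ 1.79986172e+02  4.04005032e-02 -1.76703345e+02] 7.0583
```

Run:
```python
from h import *
ax=np.array([491.8,-187.4])
for h in (258,243,228,213,198):
    n=np.radians(h);u=np.array([np.cos(n),np.sin(n)])
    manip.servo_line([*(ax-2*u),118],down(n-np.pi),feed=12);manip.hold(.15)
    F=read_force()[:2]
    print(h,round(read_width(),2),round(read_grasp_force(),1),"F along n",round(F@u,2),"side",round(F@[-u[1],u[0]],2),read_force()[2].round(1),(read_ee_pos()-[*(ax-2*u),118]).round(2),round(read_t(),2))
    ax=ax+u*(F@u)*0.12
print(ax,np.degrees(R.from_quat(read_tcp_rot()).as_euler('xyz')),read_wrist_torque())
```

```text
258 15.68 31.7 F along n -0.53 side -2.34 5.4 [0.19 0.11 0.55] 7.62
243 15.49 31.7 F along n -0.37 side -1.44 5.8 [0.21 0.08 0.52] 8.18
228 15.45 31.6 F along n 0.82 side -0.71 5.5 [0.22 0.12 0.58] 8.74
213 15.61 31.4 F along n 0.18 side -1.83 4.8 [0.3  0.24 0.53] 9.3
198 15.53 31.3 F along n -1.16 side -1.89 4.5 [0.39 0.31 0.55] 9.86
[ 491.88300735 -187.33863372] [1.79922051e+02 5.64829182e-03 1.08019017e+02] [ 0.43717619 -0.10915306 -0.04007255]
```

Run:
```python
from h import *
manip.hold(.2)
effector.move_gripper(50,30)
print(read_width(),read_force().round(1))
x,y,_=read_ee_pos()
manip.servo_line([x,y,230],feed=120)
p,d,pose=look();np.savez("w2.npz",p=p,d=d,a=pose[0],q=pose[1])
W=cloud("wrist",p,d,pose)
ys,xs=np.where((abs(W[...,2]-134)<5)&(np.hypot(W[...,0]-492,W[...,1]+187)<25));x0,y0=int(xs.mean()),int(ys.mean());print(x0,y0)
b=cv2.resize(p[y0-30:y0+30,x0-40:x0+40],(400,300),interpolation=cv2.INTER_CUBIC)
manip.move_ptp([499,334,180],down(np.radians(110)))
p,d,pose=look();np.savez("w3.npz",p=p,d=d,a=pose[0],q=pose[1])
W=cloud("wrist",p,d,pose);cv2.imwrite("pics/w3.png",np.hstack([cv2.resize(p,(400,300)),b])[...,::-1])
hsv=cv2.cvtColor(p,cv2.COLOR_RGB2HSV)
near=np.hypot(W[...,0]-499,W[...,1]-334)
k=(near<60)&(hsv[...,1]<90)
q=W[k&(W[...,2]>22)&(W[...,2]<32)];print("collar",len(q),circ(q[:,:2]),q.mean(0));c=circ(q[:,:2])[0]
q=W[k&(W[...,2]>9)];r=np.hypot(*(q[:,:2]-c).T);s=q[(r>28)&(r<48)];print("screw",len(s),s.mean(0),np.degrees(np.arctan2(*(s.mean(0)[:2]-c)[::-1])),r.max())
print(read_t(),pose[0],read_joint_positions())
```

```text
50.03518371912705 [-0.3  0.2 -0.5]
255 201
collar 1088 (array([497.79203993, 334.7413077 ]), np.float64(17.18417892265674)) [497.32999117 334.67448813  24.63724927]
screw 6666 [489.87642235 332.72183467 207.2467828 ] -165.68771618892055 60.93262327259289
13.5583 [499.51841014 333.19152207 180.11065499] [ 4.48423842e-01  3.73956327e-01 -5.23336111e-03  1.19134633e+00
 -1.72916308e-04  1.01300370e-01]
```

View pics/w3.png

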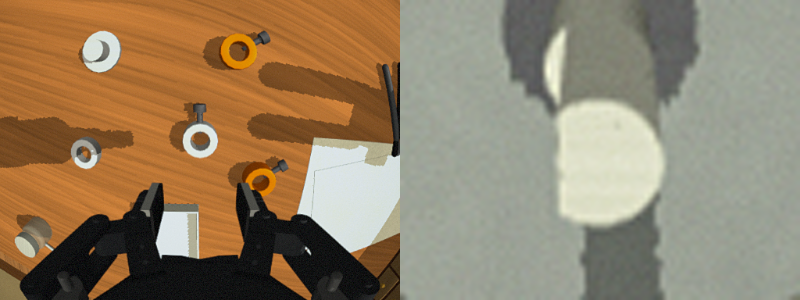

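Left half: collar at (200,140) with its dark screw straight up at (200,107), i.e. along tool +x; orange ring ≈90 mm off at (262,180). Right half: the spindle's flat now faces image-left, square to tool y, as wanted.

```bash
cat > sc.py <<'E'
from h import *
def meas(p,d,pose,c0):
    W=cloud("wrist",p,d,pose);hsv=cv2.cvtColor(p,cv2.COLOR_RGB2HSV)
    near=np.hypot(W[...,0]-c0[0],W[...,1]-c0[1])
    k=(near<60)&(W[...,2]<40)
    q=W[k&(W[...,2]>22)&(hsv[...,1]<90)&(near<26)];c=circ(q[:,:2])[0]
    r=np.hypot(W[...,0]-c[0],W[...,1]-c[1])
    s=W[k&(W[...,2]>10)&(r>27)&(r<48)&(hsv[...,2]<110)]
    v=s[:,:2].mean(0)-c
    return c,q[:,2].mean(),s.mean(0),np.degrees(np.arctan2(v[1],v[0]))%360,len(s)
E
python3 - <<'E'
from sc import *
f=np.load("w3.npz");r=meas(f["p"],f["d"],(f["a"],f["q"]),(498,334.7));print(r)
# flat heading check in w2
f=np.load("w2.npz");pose=(f["a"],f["q"]);p=f["p"]
W=cloud("wrist",p,f["d"],pose)
g=((abs(W[...,2]-134)<6)&(p.min(2)>170)).astype(np.uint8);l,lab,st,ce=cv2.connectedComponentsWithStats(g);c=cv2.findContours((lab==lab[201,255]).astype(np.uint8),0,cv2.CHAIN_APPROX_NONE)[0][0][:,0]
P=np.array([wray(u,v,pose,135)[:2] for u,v in c])
th=np.radians(np.arange(0,180,2));w=[np.ptp(P@[np.cos(x),np.sin(x)]) for x in th];print(np.degrees(th[np.argsort(w)[:4]]),min(w),max(w),P.mean(0))
# squeeze at 155 deg then at 65
b=-1.2*np.array([np.cos(np.radians(200)),np.sin(np.radians(200))])
c=r[0]+b
effector.move_gripper(64,20)
manip.move_ptp([*c,90],down(np.radians(155)))
print(manip.servo_line([*c,27],feed=80,f_stop=6),read_ee_pos(),read_force().round(1))
effector.move_gripper(0,20);manip.hold(.2)
print(read_width(),read_grasp_force(),read_force().round(1),read_ee_pos(),read_t())
E
```

```text
(array([497.79203993, 334.7413077 ]), np.float64(24.63724926959998), array([463.15918431, 321.39254457,  17.13023803]), np.float64(201.0784784271314), 234)
[18. 16. 20. 14.] 15.17587101207124 19.032235169601705 [ 494.57626043 -185.7669577 ]
False [499.21682138 335.30765025  27.44586396] [-0.2  0.3  0.1]
43.45048325781527 20.40778884664178 [-2.1  0.2  5.4] [499.19313268 335.31811871  27.74211793] 16.0833
```

Run:
```python
from h import *
c=np.array([499.19,335.0])
b=-1.2*np.array([np.cos(np.radians(200)),np.sin(np.radians(200))]);c=np.array([497.79,334.74])+b
effector.move_gripper(64,20)
manip.servo_line([*c,65],feed=100)
manip.servo_line([*c,65],down(np.radians(65)),feed=100)
print(manip.servo_line([*c,27],feed=60,f_stop=6),read_ee_pos())
effector.move_gripper(0,40);manip.hold(.2)
e=read_ee_pos();print(read_width(),read_grasp_force(),read_force().round(1),e,read_t())
manip.servo_line([*c,230],feed=150)
print(read_width(),read_force().round(2))
p,d,pose=look();np.savez("w4.npz",p=p,d=d,a=pose[0],q=pose[1])
cv2.imwrite("pics/w4.png",p[...,::-1]);print(read_t())
```

```text
False [499.04664566 335.23475603  27.07565335]
42.434192022653555 40.87975423783064 [-0.6 -0.4  6.2] [499.21467219 335.3219572   27.73810425] 19.975
42.71355417885361 [ 0.42 -0.65 -0.72]
21.525
```

View pics/w4.png

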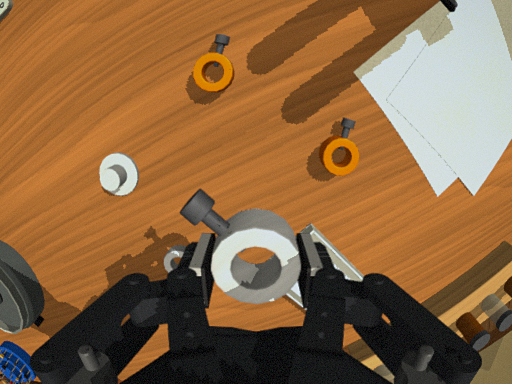

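The collar is held level with its screw head at (199,207) and ring bore at about (256,268); check the screw's bearing and carry on.

Run:
```python
from h import *
f=np.load("w4.npz");pose=(f["a"],f["q"]);s=wray(199,208,pose,215.3);print(pose[0],s,np.hypot(*(s-pose[0])[:2]))
v=(s-pose[0])[:2];hd=np.degrees(np.arctan2(v[1],v[0]))%360;print("heading",hd)
if abs(hd-201)>8: raise SystemExit("check")
psi=np.radians(65+198-(201.1+hd)/2);ax=[491.9,-187.3]
manip.move_ptp([*ax,195],down(psi));manip.hold(.2)
print(read_ee_pos(),read_force().round(2),read_t())
for z in (165,150,137,124.3):
    st=manip.servo_line([*ax,z],feed=30,f_stop=5)
    print(z,st,read_ee_pos().round(2),read_force().round(2),read_wrist_torque().round(2),round(read_width(),2),round(read_t(),2))
    if st: break
```

```text
[498.65223694 335.01060008 229.11928303] [462.18707109 323.69539862 215.3       ] 38.1803890044251
heading 197.23920327746598
[ 492.21993775 -186.64630715  195.03563907] [ 0.31 -0.15 -0.27] 23.6167
165 False [ 492.   -187.36  165.19] [-0.17  0.53 -0.12] [0.02 0.   0.04] 42.46 24.77
150 False [ 491.89 -187.33  149.95] [-0.14  0.81 -0.18] [-0.02  0.   -0.02] 42.47 25.42
137 False [ 491.88 -187.27  136.9 ] [-0.86  0.01 -0.74] [-0.01  0.02 -0.02] 42.4 26.0
124.3 False [ 491.86 -187.27  124.19] [-0.75  0.73 -0.27] [ 0.03 -0.04  0.04] 42.4 26.57
```

Run:
```python
from h import *
manip.hold(.3)
im=[]
for n,(u,v) in (("scene",(225,155)),("side",(285,150))):
    p,d=eyes.camera(n);im.append(cv2.resize(p[v-50:v+50,u-65:u+65],(400,308),interpolation=cv2.INTER_CUBIC))
p,d,pose=look();im.append(cv2.resize(p[150:350,125:385],(400,308)))
W=cloud("wrist",p,d,pose);r=np.hypot(W[...,0]-492,W[...,1]+187)
q=W[(r>13)&(r<21)&(W[...,2]>100)&(W[...,2]<140)];print("collar top z",np.median(q[:,2]))
q=W[(r>30)&(r<46)&(W[...,2]>90)&(W[...,2]<130)&(p.max(2)<120)];v=q.mean(0)-[492,-187,0];print(len(q),np.degrees(np.arctan2(v[1],v[0]))%360,v)
im.append(np.zeros_like(im[0]))
cv2.imwrite("pics/f.png",cv2.resize(np.vstack([np.hstack(im[:2]),np.hstack(im[2:])])[...,::-1],(780,600)))
print(read_ee_pos(),read_force(),read_grasp_force(),read_t())
```

```text
collar top z 121.42372253643835
1407 187.31206846715048 [-24.98727275  -3.20629316 115.77941569]
[ 491.9278843  -187.32996686  124.38068005] [-0.11019775  0.11686716 -0.35390403] 40.61191879212856 27.025
```

View pics/f.png

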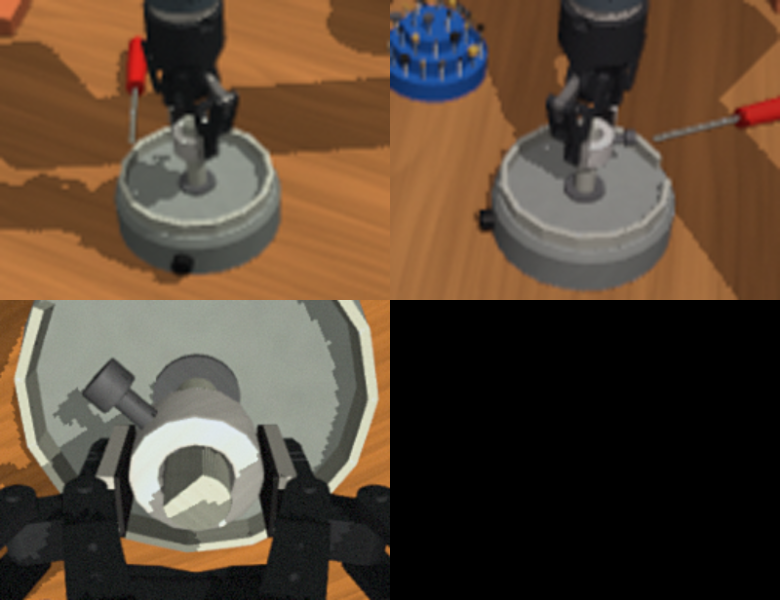

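The views show the spindle inside the held collar, with the screw at the flat's side and pointing at the gap. The collar's top is at about 122 mm, so its centre is near 109 mm, and the force on the tool is close to zero.

```bash
python3 -c "
from cell import *
print(order.hand_in(),read_t())"
```

```text
the job is handed in; nothing more can be done
the job is handed in; nothing more can be done
```

The job is handed in at about 27 s of the 58 s, verdict not reported: the spindle's flat was turned to face the gap, and the collar is held around it, apparently level, centred about 109 mm above the bench (flat's mid-height 110 mm) with its screw over the flat.

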